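# Snap a turned spindle into the inspection clips and butt it against the stop

### The arm

A 6-joint arm with a two-finger parallel gripper is mounted at the origin on the work surface. World frame = base frame: x ahead of the robot, y to its left, z up, the work surface at z = 0. Lengths are in m, angles in degrees, forces in N, time in s.
With the tool pointing down it reaches from about 0.4 to 0.825 m from the base axis. Payload 7 kg.
Tool frame: the origin (TCP) lies at the very end of the fingers, on their centre line; the grasp point (between the pads) lies 19 mm behind it; z points along the fingers, y is the line along which they close (so a half turn about z gives the same grasp; the last joint's range is limited). The gripper opens to 88 mm and grips with 3 to 60 N. Pads are 19 mm wide; open, the fingers measure 130 mm over their backs; the gripper's body (78 mm by 193 mm) begins 47 mm behind the grasp point.
Start: joints at [92.023, 20.546, 0.682, 0, -70.136, -16.507], TCP at [0.169, 0.654, 0.227] pointing down, gripper open.
Joint ranges: [-176.03, 176.03], [-82.01, 121.73], [-58.28, 71.71], [-173.87, 95.51], [-174.79, -0.11], [-173.66, 173.66]. Speed limits (degrees/s): [136.94, 136.94, 172.46, 180, 180, 180].

### API

Orientations are given as [roll, pitch, yaw] about the fixed x, y, z axes, in that order (R = Rz(yaw) Ry(pitch) Rx(roll)).
In Python, from plant import ctrl gives the robot as it stands.
- The arm moves only by the tool carry_out, never from a script. Its argument "deltas" is a list that holds one entry, the list of rows, each a list of 5 numbers: the shift along the tool's x, y, z scaled (see below), then the turn about the tool's z scaled (see below), then the opening, from -1 (shut) to 1 (fully open). A call has 1 to 5 rows; each row is the pose to reach, as a shift and turn from the pose commanded when the call began, along the tool's axes at that moment, turning the shorter way round; what a row does not reach only later rows make up. The controller multiplies each number of a shift by 20 cm and each number of a turn by 2 pi rad. A row lasts 1/10 s, in which the tool goes at most 50 mm and 8.59 degrees, less where a joint would pass 70% of its speed; a pose out of reach is approached as far as the arm can. A call with a number of a shift or a turn outside -1 to 1 is refused whole. A call with a gripper value outside its range is refused whole. The fingers move at their own pace and stop on an object; the grip force is fixed at half the most. Time passes only in rows, so rows that repeat a pose let the fingers close. It gives the time, the measured TCP pose, the force, the opening and the grip force at its end, in the units of the state.
- ctrl.get_obs(): the state, without advancing time (a new reading comes with each control period).
- ctrl.snapshot(name): name is "scene" or "top"; returns a dict with "color" (384x512x3 uint8, red, green, blue), "camera_matrix" (3x3 intrinsics, pixels), "k1" (the pictures are not rectified: a ray, as slopes to the right and down, at radius r is drawn at 1 + k1 r^2 times it, then the intrinsics apply), "R" (3x3) and "t" (3): a world point X has camera coordinates R X + t. Camera axes: x right, y down, z forward; pixel columns grow to the right and rows downward; lengths in m; the calibration is good to about 2 mm. A picture is of the moment at which its call begins. There is no depth.
- ctrl.close_job(): hands the job in; it is judged then, once.
Trained networks look in a picture, given as the dict that the camera call returned (one of the last four; its "shot" number tells which), for a name from the list of things; names that differ only in an ending like _2 or _b are one class to them, and where a whole thing is asked for, a point or a joint stands for the part that bears it (a point fixed in the world has none). Each returns a list of dicts, best first, with "p" (0 to 1); they miss things now and then, are a little off and sometimes report something else, mostly with a low value. They report only what shows in the picture. A call takes as long as a camera call. They do not tell look-alikes from the thing itself.
- ctrl.search_frame(picture, name): "centre" ([column, row] in pixels, amid what is visible of it).
- ctrl.silhouettes(picture, name): "mask" (384x512 bool, what is visible of it) and "centre" ([column, row] in pixels, amid what is visible of it).
- ctrl.spot_point(picture, name): "centre" ([column, row] in pixels: a listed point, or the origin of a listed thing).
The state is a dict: "clock": time; "joint_pos": joint angles; "qvel": joint speeds; "tau": joint torques, N m; "tool_pos": TCP position; "orientation": TCP orientation; "force": force on the tool from outside, world axes, zero at the start; "moment": the same for the moment, N m; "opening": finger opening in m; "gripper_force": force on a finger pad.
Only numpy, scipy, OpenCV 4.12 (cv2) and the standard library are available. Lean on these libraries where they do the work, as an engineer would, in place of code of your own. Each camera call takes 0.05 s, during which the arm holds its last target. There are 200 camera calls.

### The job

Without picking it up, roll the turned spindle off the fixture's two loading rails into the open mouths of the two spring clips, and press it down until both clips have snapped around it and it lies fully home. Then push it endways until its end bears firmly against the end stop, but do not shift the stop, which is already set. Handle the spindle gently, leave everything else on the bench where it is, and finally move clear.

Things in the scene. Friction and masses are not known exactly. Their poses are not given: they have to be found in the camera images.
- fixture: Inspection fixture, fixed to the bench: dark base plate 230 mm along its y, from x = -90 to +130 mm, 12 mm thick, carrying two rails, two spring clips and an end stop. Origin at bench level, z up, +x away from the robot (yaw up to 0.35 rad). All x, y and heights (above the bench) given here are in its frame. Spindle in the clips: axis parallel to y, at x = 35 mm.
- rail_end (a point): Far end of the loading rails, midway between them, at their top: x = 14 mm, y = 0, height 53.5 mm. The rails are two level 8 mm round rods along x at y = -24 and +24 mm, from x = -72 to +14 mm; at the robot's end they turn up by 8 mm. The spindle rolls along them to +x, over the clips' nearer lips, and drops 7 to 10 mm into the clips' mouths. Pushed too far, it rolls out over the far lips.
- clip_right (a point): Spring clip at y = -42 mm, 16 mm wide along y; the point lies on the clip's centre line x = 35 mm at lip height 50.5 mm. Two upright sprung fingers with rolled lips (6 mm diameter, tops at 53.5 mm, lip axes at x = 20 and 50 mm, mouth 24 mm wide) over a rigid floor pad (top at 26 mm). A spindle laid in the mouth rests on the lips, its axis at height 59 to 62 mm.
- clip_left (a point): The like spring clip at y = +42 mm, somewhat stiffer. Pressed down by 17 to 20 mm from its rest on the lips, the spindle spreads the fingers and snaps in: its axis then at height 42 mm, its top at 58 mm, above the lips. Each clip takes roughly 5 to 13 N, varying with friction; past the tightest point the clip pulls the spindle down on the pad. If only one clip snaps, the spindle lies tilted.
- seat (a point): Where the spindle's origin must finally be: x = 35 mm, y = 0, height 42 mm.
- end_stop: End stop: a steel button (16 mm diameter) on a post 30 mm wide, its top at 59 mm; origin at the centre of the button's face, which looks to +y: x = 35 mm, y = -90 mm, height 42 mm. The spindle's -y end face must bear on it. Already set: it stands on a slide along y, held only by friction, and is shifted to -y if pushed with more than about 14 N.
- spindle: Turned aluminium spindle, 0.25 to 0.4 kg, 180 mm long: body 32 mm diameter over the middle 150 mm, at each end a journal 18 mm diameter, 15 mm long. Origin on its axis at mid-length; its y is its axis. Starts lying across the rails, axis at height 69.5 mm, 10 to 22 mm too far to +y; rolls very easily. In the clips it slides endways against friction of roughly 6 to 16 N.
- setting_ring: plain steel ring lying on the fixture's base plate behind the clips, 42 mm outside diameter, 16 mm high; bystander
- slip_gauge: flat steel block 30 x 70 x 12 mm lying on the fixture's base plate behind the clips; bystander
- vee_block: dark steel vee block 70 x 60 x 52 mm; bystander
- plug_gauge: double-ended plug gauge with a dark handle, 130 mm long, lying down; bystander
- driver: screwdriver lying down; bystander
- cleaner: closed white bottle, 150 mm tall, 60 mm diameter; bystander
- swarf_pot: open steel pot, 80 mm diameter, 70 mm high; bystander
There are look-alikes about, which are no part of the job. Of the things like the spindle, leave any that is green; of the rest the larger one is meant.

How it is judged (in metres and radians):
On the way, in this order (a step that is already met when the one before it is completed fails the run):
1. the spindle lies home in both clips (x of spindle in the frame of fixture between 0.032 and 0.038 m and z of spindle in the frame of fixture between 0.039 and 0.0445 m and angle between the y axis of spindle and the y axis of fixture, either way round below 0.03 rad), for 0.2 s.
2. still home, its end bears on the end stop with more than 3 N (all of step 1 and contact force between spindle and end_stop above 3 N), for 0.2 s.
At the end, for the whole second after the job is handed in: The spindle lies at rest and released in both clips: its axis 42 mm above the bench (-3, +2.5 mm), within 3 mm of the clips' centre line and 0.03 rad of parallel to the fixture's y axis, and its end within 2 mm of where the stop was set (2.5 mm beyond at most) (all of step 1 and y of spindle in the frame of fixture between -0.0025 and 0.002 m and linear speed of spindle below 0.01 m/s); the robot touches nothing.
It fails at once if the spindle is picked up (axis more than 85 mm above the bench) (height (world z) of spindle above 0.085 m).
It fails at once if the spindle is handled roughly (robot pushes on it with more than 40 N) (contact force between any of the fingers, the arm and spindle above 40 N).
It fails at once if the end stop is shifted by more than 1.5 mm (distance of end_stop from where it was at the start of the episode above 0.0015 m).
It fails at once if a bystander is displaced by more than 15 mm (distance of any of setting_ring, slip_gauge, vee_block, plug_gauge, driver, cleaner, swarf_pot from where it was at the start of the episode above 0.015 m).
It also fails if it takes over 70 s, if anything falls off the work surface, if the arm or the gripper's body presses on something with over 40 N, if the wrist force passes 120 N, or if a joint passes its speed limit or range.

## Working session

There is one attempt and no reset: what is moved stays moved. The work goes in short steps, Python scripts to look and compute and a tool call to move; the robot and the scene stay as the last step left them, time stands still between calls to the robot, and variables do not carry over. Pictures are saved under pics/ and viewed, at most 10 in all, crops included, and the job is handed in when it is done.

Besides the shell and the picture viewer there is one more tool, called after ">>>" as name(argument=value, ...) on one line, values as JSON. carry_out: Moves the arm, as the interface text tells. Its arguments: {"type":"object","properties":{"deltas":{"type":"array"}},"required":["deltas"]}

```bash
mkdir -p pics; ls
cat > h.py <<'E'
import numpy as np, cv2
from plant import ctrl
def snap(n,f=None):
    s=ctrl.snapshot(n)
    if f: cv2.imwrite('pics/'+f,s['color'][:,:,::-1])
    return s
def ray(s,px):
    K=np.array(s['camera_matrix']);k=s['k1']
    d=np.array([(px[0]-K[0,2])/K[0,0],(px[1]-K[1,2])/K[1,1]])
    u=d.copy()
    for _ in range(30): u=d/(1+k*(u@u))
    R=np.array(s['R']);t=np.array(s['t'])
    return -R.T@t, R.T@np.array([u[0],u[1],1.])
def at(s,px,z):
    c,d=ray(s,px); return c+d*(z-c[2])/d[2]
def proj(s,X):
    X=np.atleast_2d(X)@np.array(s['R']).T+np.array(s['t'])
    u=X[:,:2]/X[:,2:]; u=u*(1+s['k1']*(u**2).sum(1,keepdims=True))
    K=np.array(s['camera_matrix']); return u*[K[0,0],K[1,1]]+K[:2,2]
E
python3 - <<'E'
from h import *
print(ctrl.get_obs())
Z=dict(rail_end=.0535,clip_right=.0505,clip_left=.0505,seat=.042,end_stop=.042,spindle=.0695,fixture=0)
for n in('scene','top'):
    s=snap(n,n+'0.png')
    print(n,ray(s,(256,192)))
    for k,z in Z.items():
        print(k,[(np.round(d['centre'],1).tolist(),round(d['p'],2),np.round(at(s,d['centre'],z)[:2],4).tolist()) for d in ctrl.spot_point(s,k)])
E
```

```text
pics
{'clock': 0.0, 'joint_pos': array([ 9.20244490e+01,  2.05923003e+01,  6.33467732e-01, -1.82304492e-02,
       -7.01342804e+01, -1.65055351e+01]), 'qvel': array([ 0.03990079, -0.05858328,  0.09189312,  0.01235077, -0.04660837,
        0.08931392]), 'tau': array([-9.85442566e-04, -5.82706618e+01,  2.93063271e+01,  6.99747115e+00,
        6.99141747e-03, -1.60666855e-04]), 'tool_pos': array([0.16872149, 0.65308025, 0.22561653]), 'orientation': array([ 1.79905855e+02, -1.00249934e-02, -1.44872867e+01]), 'force': array([ 0.21709928, -0.73832623,  0.17117764]), 'moment': array([-0.01113725, -0.00476087, -0.02649607]), 'gripper_force': 0.0, 'opening': 0.08731852760952306}
scene (array([1.10499506, 0.04272128, 0.80113455]), array([-0.59813536, -0.02272148, -0.80107384]))
rail_end [([222.4, 203.1], 0.84, [0.5867, -0.0609]), ([227.1, 208.8], 0.21, [0.6032, -0.0474])]
clip_right [([206.9, 206.1], 0.63, [0.5962, -0.0992])]
clip_left [([230.0, 213.8], 0.79, [0.6156, -0.0391])]
seat [([218.6, 212.1], 0.79, [0.6068, -0.0691])]
end_stop [([188.5, 200.1], 0.45, [0.5748, -0.1506])]
spindle [([196
[... 151 characters left out ...]
91, [0.5669, -0.0528]), ([108.0, 263.1], 0.51, [0.7444, -0.3275])]
top (array([0.40597155, 0.03683898, 1.57250972]), array([ 0.09262711, -0.01096125, -0.99571084]))
rail_end [([281.3, 180.6], 0.6, [0.5813, -0.059])]
clip_right [([294.4, 180.6], 0.74, [0.5809, -0.0999]), ([304.5, 161.7], 0.36, [0.6396, -0.1332]), ([274.7, 192.8], 0.32, [0.544, -0.0378])]
clip_left [([272.4, 168.7], 0.96, [0.6194, -0.0324]), ([310.8, 182.4], 0.27, [0.5743, -0.1508])]
seat [([282.1, 175.6], 0.98, [0.5983, -0.0627])]
end_stop [([310.0, 183.0], 0.64, [0.5734, -0.1493])]
spindle [([201.4, 202.7], 0.82, [0.5161, 0.1878]), ([317.3, 266.1], 0.71, [0.3173, -0.1606])]
fixture [([278.0, 185.6], 0.56, [0.5715, -0.0514])]
```

Run:
```python
import cv2
a=cv2.imread('pics/scene0.png');b=cv2.imread('pics/top0.png')
cv2.imwrite('pics/s.png',cv2.resize(a,(800,600)))
cv2.imwrite('pics/t.png',cv2.resize(b[90:300,150:430],(800,600),interpolation=cv2.INTER_CUBIC))
```

```text
(no output)
```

View pics/s.png

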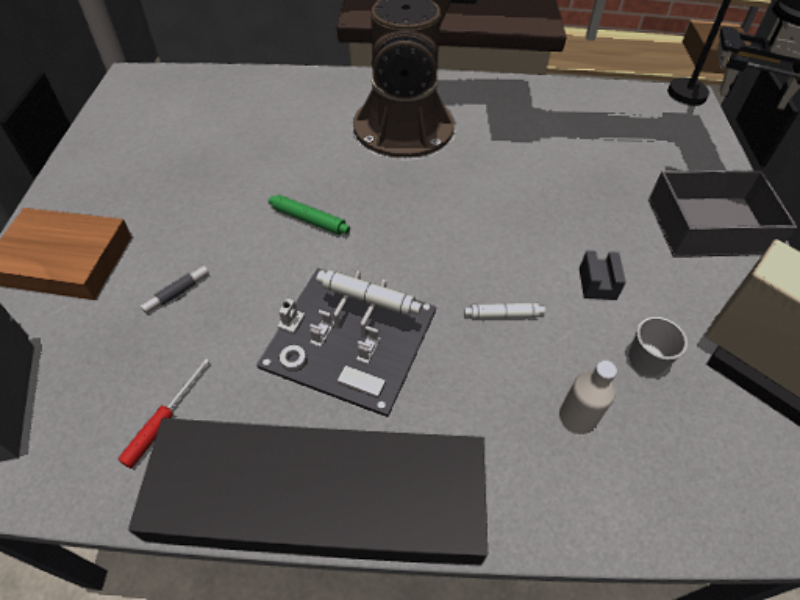

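View pics/t.png

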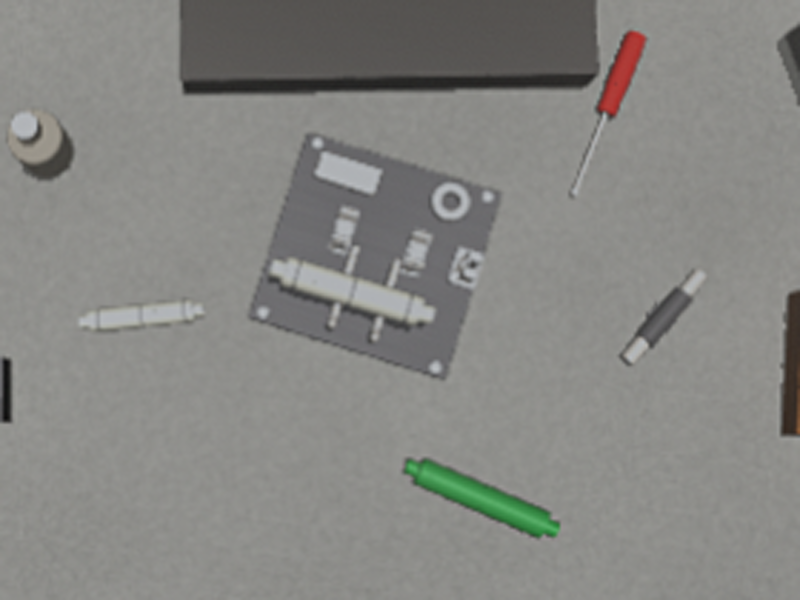

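Candidates like the spindle (scene px): white one on the rails (235,187), a smaller white one on the bench (322,199), and a green one (197,136). I choose the larger white one on the rails. Next I fit the fixture pose and check the choice in a crop.

```bash
cat >> h.py <<'E'
def F(p,X):
    c,s=np.cos(p[2]),np.sin(p[2]); X=np.atleast_2d(X).astype(float)
    return np.c_[X[:,0]*c-X[:,1]*s+p[0],X[:,0]*s+X[:,1]*c+p[1],X[:,2]]
def inv(p,w):
    c,s=np.cos(p[2]),np.sin(p[2]); d=np.array(w[:2])-p[:2]
    return np.array([c*d[0]+s*d[1],-s*d[0]+c*d[1]])
E
python3 - <<'E'
from h import *
from scipy.optimize import minimize
C=[(.13,.115),(.13,-.115),(-.09,-.115),(-.09,.115)]
def edge(d):
    P=[]
    for i in range(4):
        a,b=np.array(C[i]),np.array(C[(i+1)%4]); m=(a+b)/2-[.02,0]; n=np.array([b[1]-a[1],a[0]-b[0]]);n/=np.linalg.norm(n)
        if n@(m)<0:n=-n
        for t in np.linspace(.08,.92,60): P.append(np.r_[a+(b-a)*t+n*d,.012])
    return np.array(P)
I,O=edge(-.003),edge(.003)
ss={n:snap(n) for n in('scene','top')}
g={n:cv2.GaussianBlur(cv2.cvtColor(s['color'],cv2.COLOR_RGB2GRAY),(0,0),.7).astype(np.float32) for n,s in ss.items()}
def samp(n,X):
    q=proj(ss[n],X).astype(np.float32); return cv2.remap(g[n],q[:,:1],q[:,1:],cv2.INTER_LINEAR)[:,0]
def cost(p,ns): return -sum(np.clip(samp(n,F(p,O))-samp(n,F(p,I)),-40,60).mean() for n in ns)
x0=np.array([.5692,-.0521,-.29])
res={}
for ns in(['top'],['scene'],['top','scene']):
    best=min((minimize(cost,x0+np.random.randn(3)*[.006,.006,.02],args=(ns,),method='Nelder-Mead',options=dict(initial_simplex=None,xatol=1e-5)) for _ in range(30)),key=lambda r:r.fun)
    print(ns,best.x.round(4),best.fun); res[len(ns)]=best.x
p=res[2]; np.save('p.npy',p)
pts=dict(rail=(.014,0,.0535),cr=(.035,-.042,.0505),cl=(.035,.042,.0505),seat=(.035,0,.042),stop=(.035,-.09,.042))
for n,s in ss.items():
    print(n,{k:proj(s,F(p,v))[0].round(1).tolist() for k,v in pts.items()})
    m=[d for d in ctrl.silhouettes(s,'spindle')]
    for d in m:
        w=at(s,d['centre'],.0695); print(d['p'],d['mask'].sum(),d['centre'],inv(p,w).round(4))
        # axis ends
        yy,xx=np.nonzero(d['mask']); W=np.array([inv(p,at(s,q,.0695)) for q in np.c_[xx,yy]]); 
        print('  y rng',W[:,1].min().round(4),W[:,1].max().round(4),'x mean',W[:,0].mean().round(4),'slope',np.polyfit(W[:,1],W[:,0],1)[0].round(3))
s=ss['scene'];im=cv2.resize(s['color'][160:270,155:295,::-1].copy(),None,fx=5,fy=5,interpolation=cv2.INTER_CUBIC)
for v in list(pts.values())+[(a,b,.012) for a,b in C]:
    q=(proj(s,F(p,v))[0]-[155,160]+.5)*5; cv2.circle(im,tuple(int(i) for i in q),4,(0,0,255),1)
cv2.imwrite('pics/c1.png',im)
E
```

```text
['top'] [ 0.5723 -0.0536 -0.3222] -22.525671005249023
['scene'] [ 0.5791 -0.0549 -0.3262] -35.37234115600586
['top', 'scene'] [ 0.5756 -0.054  -0.3243] -51.05577087402344
scene {'rail': [223.3, 203.9], 'cr': [204.7, 205.7], 'cl': [235.3, 216.3], 'seat': [220.1, 212.9], 'stop': [188.2, 201.8]}
0.79 439 [321.6, 201.6] [-0.0739  0.2284]
  y rng 0.1682 0.2882 x mean -0.0844 slope -0.426
0.66 511 [200.0, 136.6] [-0.1632 -0.1537]
  y rng -0.2474 -0.0768 x mean -0.1583 slope 0.09
0.58 850 [235.8, 187.6] [-0.0339  0.0139]
  y rng -0.0819 0.1011 x mean -0.0371 slope -0.002
0.3 198 [187.2, 224.6] [ 0.1102 -0.0485]
  y rng -0.0651 -0.0221 x mean 0.1202 slope 0.206
0.22 716 [385.1, 176.9] [-0.2151  0.3644]
  y rng 0.3239 0.4016 x mean -0.2162 slope -0.037
top {'rail': [281.0, 178.2], 'cr': [295.9, 175.9], 'cl': [270.1, 167.9], 'seat': [282.8, 172.2], 'stop': [310.3, 180.8]}
0.7 510 [319.6, 264.1] [-0.2031 -0.1883]
  y rng -0.2655 -0.0996 x mean -0.2038 slope 0.102
0.64 501 [273.0, 188.9] [-0.0272  0.0141]
  y rng -0.0748 0.0994 x mean -0.0335 slope -0.006
0.63 304 [200.8, 202.2] [-0.1326  0.2124]
  y rng 0.1574 0.2792 x mean -0.1267 slope -0.415
```

View pics/c1.png

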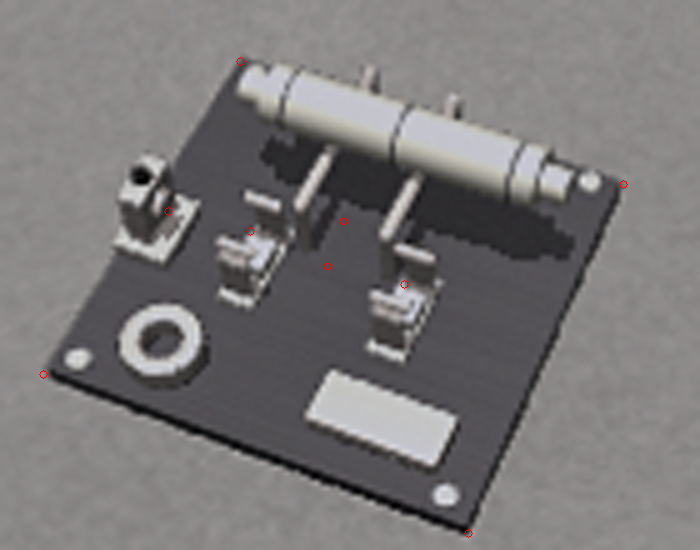

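>>> carry_out(deltas=[[[0.8,0.95,0,0,1],[0.8,0.95,0,0,1],[0.8,0.95,0,0,1],[0.8,0.95,0,0,1],[0.8,0.95,0,0,1]]])

```text
clock: 1.5
tool_pos: [0.2768, 0.4276, 0.2267]
orientation: [-180.0, -0.0, -14.5]
force: [1.3, -0.2, 0.2]
opening: 0.0876
gripper_force: 0.0
```

>>> carry_out(deltas=[[[0.8,0.95,0,0,1],[0.8,0.95,0,0,1],[0.8,0.95,0,0,1],[0.8,0.95,0,0,1],[0.8,0.95,0,0,1]]])

```text
clock: 2.0
tool_pos: [0.384, 0.2037, 0.2271]
orientation: [-179.9, -0.0, -14.4]
force: [1.1, 0.9, -0.7]
opening: 0.0875
gripper_force: 0.0
```

>>> carry_out(deltas=[[[0.82,0.97,0.3,0.011,1],[0.82,0.97,0.3,0.011,1],[0.82,0.97,0.3,0.011,1],[0.82,0.97,0.3,0.011,1],[0.82,0.97,0.3,0.011,1]]])

```text
clock: 2.5
tool_pos: [0.49, -0.0156, 0.1692]
orientation: [-180.0, -0.1, -18.4]
force: [1.2, 1.3, 0.5]
opening: 0.0874
gripper_force: 0.0
```

Run:
```python
from h import *
o=ctrl.get_obs();P=o['tool_pos'];y=np.radians(o['orientation'][2]);print(P,o['orientation'])
tx=np.array([np.cos(y),np.sin(y),0]);ty=np.array([np.sin(y),-np.cos(y),0])
ims=[]
for n in('scene','top'):
    s=snap(n,n+'1.png'); im=s['color'][:,:,::-1].copy()
    q0=proj(s,P)[0].astype(int)-[40,40]
    im=cv2.resize(im[q0[1]:q0[1]+100,q0[0]-10:q0[0]+70+20],None,fx=4,fy=4,interpolation=cv2.INTER_CUBIC)
    for sg in(1,-1):
        for a in(.044,.065):
            for b in(-.0095,.0095):
                q=(proj(s,P+ty*sg*a+tx*b)[0]-q0+[10,0]+.5)*4; cv2.circle(im,tuple(int(v) for v in q),3,(0,0,255),1)
    ims.append(im)
cv2.imwrite('pics/g1.png',np.hstack(ims))
```

```text
[ 0.49000509 -0.01557657  0.16917202] [-1.79952472e+02 -6.66225048e-02 -1.84310747e+01]
```

View pics/g1.png

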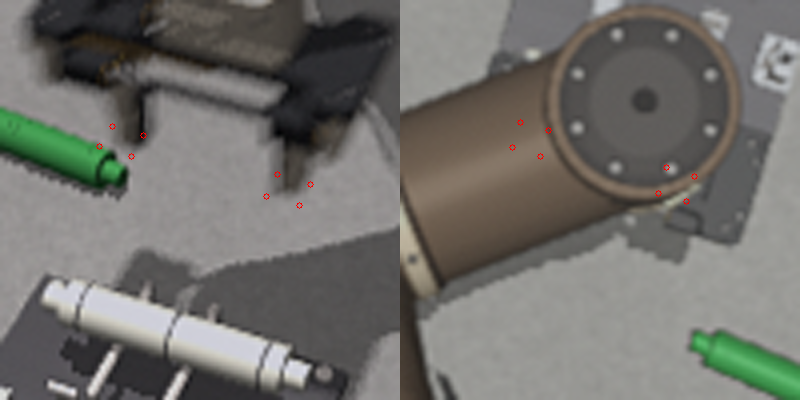

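Scene shows the fingertips within about 0.5 px (row) of their projection, so the scene camera is trusted. Refine the fixture from the clip lips there.

Run:
```python
from h import *
s=snap('scene')
a=at(s,(204.4,204.7),.0535);b=at(s,(235.2,214.8),.0535);print(a,b)
d=b-a;yaw=np.arctan2(-d[0],d[1]);print(np.linalg.norm(d),yaw)
p=np.array([0,0,-.323]);m=(a+b)/2
p[:2]=m[:2]-F(p,(.035,0,0))[0][:2]; print(p); p[0]+=.001; p[1]+=-.0
np.save('p.npy',p); o=ctrl.get_obs(); print('tcp fix',inv(p,o['tool_pos']),o['clock'])
for d in ctrl.silhouettes(s,'spindle'):
    c=inv(p,at(s,d['centre'],.0695))
    if abs(c[1])<.05:
        yy,xx=np.nonzero(d['mask']); W=np.array([inv(p,at(s,q,.0695)) for q in np.c_[xx,yy]]);print(d['p'],c,W.min(0),W.max(0))
```

```text
[ 0.59441122 -0.10544925  0.0535    ] [ 0.61972131 -0.02576554  0.0535    ]
0.08360678503741127 -0.3075533808427086
[ 0.5738762  -0.05449794 -0.323     ]
tcp fix [-0.09323717  0.00879681] 2.65
0.56 [-0.03652527  0.01665103] [-0.05640091 -0.07958367] [-0.01668859  0.10297249]
```

>>> carry_out(deltas=[[[0.065,0.045,0.2,0,1],[0.065,0.045,0.4,0,1],[0.065,0.045,0.535,0,1],[0.065,0.045,0.535,0,1],[0.065,0.045,0.535,0,1]]])

```text
clock: 3.2
tool_pos: [0.4991, -0.0252, 0.063]
orientation: [180.0, -0.0, -18.3]
force: [0.0, -0.1, -0.3]
opening: 0.0876
gripper_force: 0.0
```

>>> carry_out(deltas=[[[0.02,0,0,0,1],[0.04,0,0,0,1],[0.06,0,0,0,1],[0.07,0,0,0,1],[0.07,0,0,0,1]]])

```text
clock: 3.7
tool_pos: [0.5125, -0.0308, 0.0624]
orientation: [-180.0, -0.0, -18.5]
force: [-0.7, 0.5, -0.0]
opening: 0.088
gripper_force: 0.0
```

```bash
cat > st.py <<'E'
from h import *
import sys
p=np.load('p.npy')
s=snap('scene',sys.argv[1] if len(sys.argv)>1 else None)
z=float(sys.argv[2]) if len(sys.argv)>2 else .0695
o=ctrl.get_obs(); print('tcp fix',inv(p,o['tool_pos']).round(4),o['tool_pos'][2].round(4),'F',o['force'].round(1),'t',o['clock'],'yaw',o['orientation'][2].round(2))
for d in ctrl.silhouettes(s,'spindle'):
    c=inv(p,at(s,d['centre'],z))
    if abs(c[1])<.06 and abs(c[0])<.07:
        yy,xx=np.nonzero(d['mask']); W=np.array([inv(p,at(s,q,z)) for q in np.c_[xx,yy]]);print(round(d['p'],2),c.round(4),W.min(0).round(4),W.max(0).round(4),'slope',np.polyfit(W[:,1],W[:,0],1)[0].round(3))
E
python3 st.py s2.png
```

```text
tcp fix [-0.067   0.0025] 0.0622 F [-0.8 -0.  -0.1] t 3.75 yaw -18.47
0.85 [-0.0352  0.0117] [-0.0571 -0.0811] [-0.0151  0.1042] slope 0.002
0.32 [0.0626 0.0193] [-0.068  -0.1049] [0.1568 0.1281] slope -0.018
```

>>> carry_out(deltas=[[[0.01,0,0,0,1],[0.02,0,0,0,1],[0.03,0,0,0,1],[0.04,0,0,0,1],[0.05,0,0,0,1]]])

```text
clock: 4.3
tool_pos: [0.5215, -0.034, 0.062]
orientation: [180.0, 0.0, -18.4]
force: [-0.9, 0.3, -0.1]
opening: 0.0879
gripper_force: 0.5
```

>>> carry_out(deltas=[[[0.01,0,0,0,1],[0.02,0,0,0,1],[0.03,0,0,0,1],[0.04,0,0,0,1],[0.05,0,0,0,1]]])

```text
clock: 4.8
tool_pos: [0.5311, -0.0371, 0.0621]
orientation: [180.0, 0.0, -18.4]
force: [-1.1, 0.1, 1.2]
opening: 0.0875
gripper_force: 0.5
```

>>> carry_out(deltas=[[[0.01,0,0,0,1],[0.02,0,0,0,1],[0.03,0,0,0,1],[0.04,0,0,0,1],[0.05,0,0,0,1]]])

```text
clock: 5.3
tool_pos: [0.5406, -0.0402, 0.0621]
orientation: [-180.0, -0.0, -18.4]
force: [-0.7, 0.4, 0.2]
opening: 0.0878
gripper_force: 0.5
```

```bash
python3 st.py s3.png
```

```text
tcp fix [-0.0366  0.0027] 0.0621 F [ 1.   0.3 -0. ] t 5.35 yaw -18.44
0.71 [0.0674 0.0224] [-0.0564 -0.1064] [0.1587 0.1279] slope -0.052
0.55 [-0.0077  0.0169] [-0.0315 -0.0763] [0.0103 0.1025] slope 0.02
```

>>> carry_out(deltas=[[[0.01,0,0,0,1],[0.02,0,0,0,1],[0.03,0,0,0,1],[0.04,0,0,0,1],[0.05,0,0,0,1]]])

```text
clock: 5.9
tool_pos: [0.5501, -0.0434, 0.0621]
orientation: [180.0, 0.0, -18.4]
force: [-0.3, 0.4, -0.4]
opening: 0.0876
gripper_force: 0.5
```

>>> carry_out(deltas=[[[0.01,0,0,0,1],[0.02,0,0,0,1],[0.03,0,0,0,1],[0.04,0,0,0,1],[0.05,0,0,0,1]]])

```text
clock: 6.4
tool_pos: [0.5595, -0.0466, 0.0621]
orientation: [180.0, 0.0, -18.4]
force: [-0.8, -0.5, 1.4]
opening: 0.0875
gripper_force: 0.7
```

>>> carry_out(deltas=[[[0.01,0,0,0,1],[0.02,0,0,0,1],[0.03,0,0,0,1],[0.03,0,0,0,1],[0.03,0,0,0,1]]])

```text
clock: 6.9
tool_pos: [0.5649, -0.0484, 0.062]
orientation: [180.0, 0.0, -18.4]
force: [-1.5, 1.1, 1.0]
opening: 0.0877
gripper_force: 1.0
```

```bash
python3 st.py s4.png .062
```

```text
tcp fix [-0.0114  0.0027] 0.062 F [-1.6  1.1  1.1] t 6.95 yaw -18.45
0.73 [0.012  0.0103] [-0.0095 -0.0837] [0.0291 0.1025] slope 0.003
```

>>> carry_out(deltas=[[[0.01,0,0,0,1],[0.02,0,0,0,1],[0.03,0,0,0,1],[0.03,0,0,0,1],[0.03,0,0,0,1]]])

```text
clock: 7.5
tool_pos: [0.5713, -0.0504, 0.0621]
orientation: [-180.0, -0.0, -18.4]
force: [-0.3, -0.2, -0.5]
opening: 0.0878
gripper_force: 0.0
```

```bash
python3 st.py s5.png .062; python3 -c "
import cv2;a=cv2.imread('pics/s5.png');cv2.imwrite('pics/c5.png',cv2.resize(a[140:270,145:305],None,fx=4,fy=4,interpolation=cv2.INTER_CUBIC))"
```

```text
tcp fix [-0.0049  0.0027] 0.0621 F [-0.2  0.  -0.4] t 7.55 yaw -18.45
0.91 [0.0379 0.0157] [ 0.013  -0.0796] [0.0528 0.105 ] slope 0.015
```

View pics/c5.png

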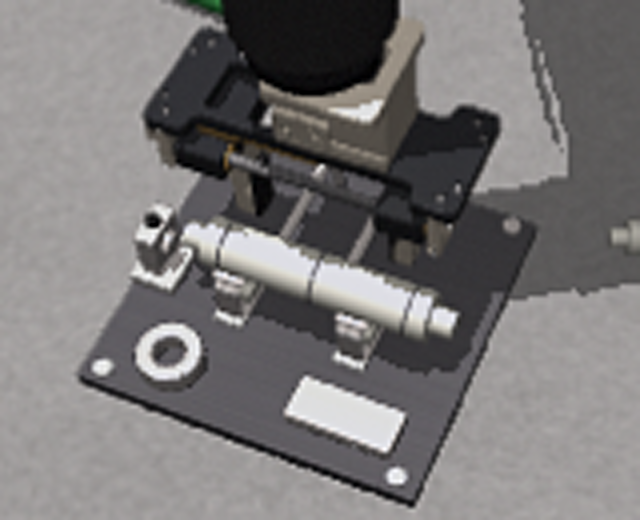

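>>> carry_out(deltas=[[[-0.02,0.01,-0.1,0,1],[-0.02,0.01,-0.18,0,1],[0.1,0.01,-0.18,0,1],[0.2,0.01,-0.18,0,1],[0.2,0.01,-0.18,0,1]]])

```text
clock: 8.1
tool_pos: [0.6102, -0.0654, 0.0981]
orientation: [-180.0, -0.1, -18.5]
force: [-0.1, 0.0, -0.4]
opening: 0.0876
gripper_force: 0.0
```

```bash
python3 st.py s6.png .062
```

```text
tcp fix [0.0354 0.0006] 0.0977 F [-0.9  0.7  1. ] t 8.15 yaw -18.49
0.93 [0.0424 0.013 ] [ 0.0131 -0.082 ] [0.052 0.105] slope 0.013
```

>>> carry_out(deltas=[[[0,0,0.04,0,1],[0,0,0.07,0,1],[0,0,0.085,0,1],[0,0,0.09,0,1],[0,0,0.095,0,1]]])

```text
clock: 8.7
tool_pos: [0.6081, -0.0648, 0.079]
orientation: [180.0, 0.0, -18.4]
force: [0.8, -0.0, 0.5]
opening: 0.0876
gripper_force: 0.0
```

>>> carry_out(deltas=[[[0,0,0.005,0,1],[0,0,0.01,0,1],[0,0,0.015,0,1],[0,0,0.015,0,1]]])

```text
clock: 9.1
tool_pos: [0.6085, -0.0651, 0.0769]
orientation: [180.0, -0.1, -18.4]
force: [-1.0, -0.7, 5.2]
opening: 0.0876
gripper_force: 2.5
```

>>> carry_out(deltas=[[[0,0,0.005,0,1],[0,0,0.01,0,1],[0,0,0.015,0,1],[0,0,0.015,0,1]]])

```text
clock: 9.5
tool_pos: [0.6082, -0.0651, 0.0753]
orientation: [180.0, -0.1, -18.4]
force: [-7.0, 1.3, 16.8]
opening: 0.0878
gripper_force: 8.5
```

>>> carry_out(deltas=[[[-0.004,0,0.003,0,1],[-0.006,0,0.006,0,1],[-0.006,0,0.01,0,1],[-0.006,0,0.01,0,1]]])

```text
clock: 9.9
tool_pos: [0.6075, -0.0647, 0.0741]
orientation: [-180.0, -0.1, -18.4]
force: [-7.7, 1.9, 22.0]
opening: 0.088
gripper_force: 10.8
```

```bash
python3 st.py s7.png .058; python3 -c "
import cv2;a=cv2.imread('pics/s7.png');cv2.imwrite('pics/c7.png',cv2.resize(a[170:250,165:285],None,fx=6,fy=6,interpolation=cv2.INTER_CUBIC))"
```

```text
tcp fix [0.0342 0.0007] 0.0741 F [-8.3  1.3 22.1] t 9.95 yaw -18.39
0.73 [0.0415 0.0107] [ 0.0121 -0.0809] [0.0541 0.1042] slope -0.016
```

View pics/c7.png

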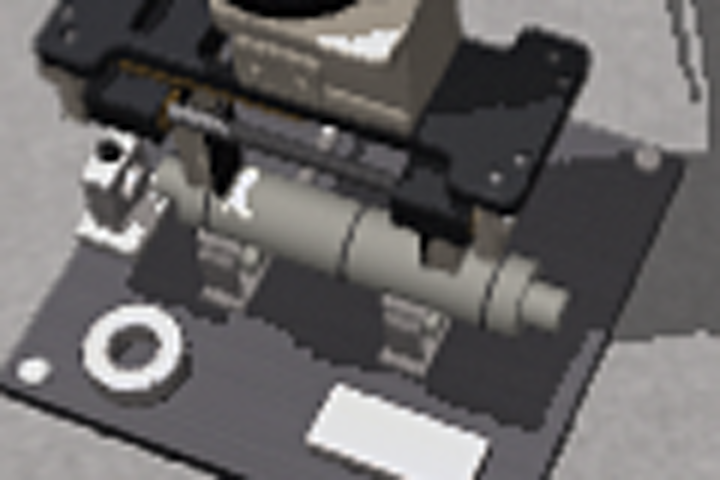

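>>> carry_out(deltas=[[[-0.004,0,0,0,1],[-0.008,0,0,0,1],[-0.01,0,0,0,1],[-0.01,0,0,0,1]]])

```text
clock: 10.4
tool_pos: [0.6067, -0.0644, 0.0742]
orientation: [-180.0, -0.2, -18.4]
force: [-4.4, -1.6, 18.0]
opening: 0.0877
gripper_force: 9.0
```

>>> carry_out(deltas=[[[-0.004,0,0,0,1],[-0.007,0,0,0,1],[-0.007,0,0,0,1]]])

```text
clock: 10.7
tool_pos: [0.6062, -0.0642, 0.0742]
orientation: [-180.0, -0.3, -18.4]
force: [0.0, -2.3, 16.1]
opening: 0.0875
gripper_force: 7.8
```

>>> carry_out(deltas=[[[0,0,0.004,0,1],[0,0,0.008,0,1],[0,0,0.01,0,1],[0,0,0.01,0,1]]])

```text
clock: 11.1
tool_pos: [0.6068, -0.0641, 0.0732]
orientation: [-179.9, -0.4, -18.4]
force: [-3.1, -3.1, 21.5]
opening: 0.0876
gripper_force: 11.0
```

>>> carry_out(deltas=[[[-0.002,0,0.004,0,1],[-0.004,0,0.008,0,1],[-0.005,0,0.01,0,1],[-0.005,0,0.01,0,1]]])

```text
clock: 11.5
tool_pos: [0.6065, -0.0636, 0.0713]
orientation: [-179.9, -0.4, -18.3]
force: [-0.7, -2.0, 20.8]
opening: 0.0877
gripper_force: 10.4
```

>>> carry_out(deltas=[[[-0.001,0,0.003,0,1],[-0.002,0,0.005,0,1],[-0.002,0,0.005,0,1]]])

```text
clock: 11.8
tool_pos: [0.6063, -0.0634, 0.0702]
orientation: [-179.9, -0.5, -18.3]
force: [-0.2, -2.9, 19.0]
opening: 0.0878
gripper_force: 9.8
```

>>> carry_out(deltas=[[[0,0,0.004,0,1],[0,0,0.008,0,1],[-0.001,0,0.012,0,1],[-0.001,0,0.012,0,1]]])

```text
clock: 12.2
tool_pos: [0.6056, -0.0629, 0.0668]
orientation: [-179.9, -0.4, -18.4]
force: [0.4, -0.2, 12.5]
opening: 0.0876
gripper_force: 6.5
```

>>> carry_out(deltas=[[[0,0,0.004,0,1],[0,0,0.008,0,1],[-0.001,0,0.012,0,1],[-0.001,0,0.012,0,1]]])

```text
clock: 12.6
tool_pos: [0.604, -0.0626, 0.0627]
orientation: [-179.9, -0.2, -18.4]
force: [2.2, 1.6, 3.8]
opening: 0.0875
gripper_force: 2.0
```

>>> carry_out(deltas=[[[0,0,0.004,0,1],[0,0,0.008,0,1],[-0.001,0,0.012,0,1],[-0.001,0,0.012,0,1]]])

```text
clock: 13.0
tool_pos: [0.601, -0.0629, 0.0583]
orientation: [180.0, 0.1, -18.5]
force: [0.3, 0.1, 0.7]
opening: 0.0876
gripper_force: 0.2
```

>>> carry_out(deltas=[[[0.03,0,-0.005,0,1],[0.03,0,0.003,0,1],[0.03,0,0.008,0,1],[0.03,0,0.012,0,1],[0.03,0,0.012,0,1]]])

```text
clock: 13.5
tool_pos: [0.6085, -0.0649, 0.0579]
orientation: [-180.0, -0.1, -18.4]
force: [-1.1, 0.6, 11.1]
opening: 0.0875
gripper_force: 5.3
```

```bash
python3 st.py s8.png .042
```

```text
tcp fix [0.0352 0.0008] 0.0579 F [-2.2  1.4 10.7] t 13.55 yaw -18.41
0.7 [0.0369 0.0135] [ 0.0122 -0.0776] [0.0509 0.104 ] slope 0.013
```

>>> carry_out(deltas=[[[0,0,-0.12,0,1],[0,0,-0.23,0,1],[0,-0.2,-0.23,0,0],[0,-0.45,-0.23,0,-1],[0,-0.7,-0.23,0,-1]]])

```text
clock: 14.1
tool_pos: [0.6522, 0.0691, 0.1028]
orientation: [-180.0, -0.0, -18.5]
force: [1.0, -0.8, -0.5]
opening: 0.0686
gripper_force: 0.0
```

>>> carry_out(deltas=[[[0,0,0,0,-1],[0,0,0,0,-1],[0,0,0,0,-1],[0,0,0,0,-1],[0,0,0,0,-1]]])

```text
clock: 14.6
tool_pos: [0.6517, 0.067, 0.1026]
orientation: [-180.0, -0.0, -18.5]
force: [0.2, -0.2, -0.2]
opening: 0.0292
gripper_force: 0.0
```

```bash
python3 st.py s9.png .042; python3 -c "
import cv2;a=cv2.imread('pics/s9.png');cv2.imwrite('pics/c9.png',cv2.resize(a[150:270,165:325],None,fx=5,fy=5,interpolation=cv2.INTER_CUBIC))"
```

```text
tcp fix [0.0343 0.1397] 0.1027 F [ 0.2  0.6 -0.1] t 14.65 yaw -18.51
0.66 [0.0386 0.0151] [ 0.0133 -0.08  ] [0.0505 0.105 ] slope 0.008
```

View pics/c9.png

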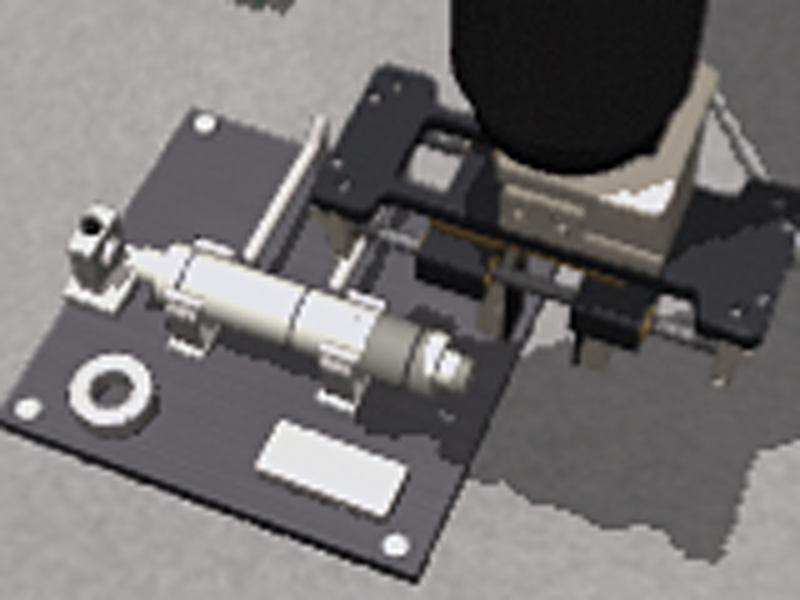

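>>> carry_out(deltas=[[[0,0,0,0,-1],[0,0,0.1,0,-1],[0,0,0.2,0,-1],[0,0,0.3,0,-1],[0,0,0.32,0,-1]]])

```text
clock: 15.2
tool_pos: [0.6502, 0.0675, 0.0361]
orientation: [179.9, 0.2, -18.5]
force: [-0.9, -0.2, -0.4]
opening: 0.0
gripper_force: 0.0
```

>>> carry_out(deltas=[[[0.003,0.02,0,0,-1],[0.003,0.03,0,0,-1],[0.003,0.04,0,0,-1],[0.003,0.05,0,0,-1],[0.003,0.05,0,0,-1]]])

```text
clock: 15.7
tool_pos: [0.6494, 0.0582, 0.0392]
orientation: [-180.0, -0.0, -18.5]
force: [-0.3, 0.6, 0.2]
opening: 0.0001
gripper_force: 0.0
```

>>> carry_out(deltas=[[[0,0.005,0,0,-1],[0,0.01,0,0,-1],[0,0.015,0,0,-1],[0,0.02,0,0,-1],[0,0.025,0,0,-1]]])

```text
clock: 16.2
tool_pos: [0.6476, 0.0536, 0.0384]
orientation: [180.0, 0.0, -18.4]
force: [0.7, 0.2, 0.1]
opening: 0.0004
gripper_force: 0.0
```

>>> carry_out(deltas=[[[0,0.005,0,0,-1],[0,0.01,0,0,-1],[0,0.015,0,0,-1],[0,0.02,0,0,-1],[0,0.025,0,0,-1]]])

```text
clock: 16.7
tool_pos: [0.6461, 0.0489, 0.0385]
orientation: [-180.0, -0.0, -18.4]
force: [0.4, -0.2, 0.1]
opening: 0.0001
gripper_force: 0.0
```

>>> carry_out(deltas=[[[0,0.005,0,0,-1],[0,0.01,0,0,-1],[0,0.015,0,0,-1],[0,0.015,0,0,-1]]])

```text
clock: 17.1
tool_pos: [0.6452, 0.0462, 0.0386]
orientation: [-180.0, -0.0, -18.5]
force: [-0.8, 0.7, -0.5]
opening: 0.0003
gripper_force: 0.6
```

>>> carry_out(deltas=[[[0,0.004,0,0,-1],[0,0.008,0,0,-1],[0,0.012,0,0,-1],[0,0.012,0,0,-1]]])

```text
clock: 17.5
tool_pos: [0.6455, 0.0459, 0.0387]
orientation: [-179.8, -0.1, -18.4]
force: [1.4, 9.5, -1.3]
opening: 0.0005
gripper_force: 4.6
```

>>> carry_out(deltas=[[[0,0.004,0,0,-1],[0,0.008,0,0,-1],[0,0.01,0,0,-1]]])

```text
clock: 17.8
tool_pos: [0.6455, 0.0445, 0.0388]
orientation: [-179.8, -0.2, -18.4]
force: [1.7, 10.1, -1.9]
opening: 0.0006
gripper_force: 5.6
```

>>> carry_out(deltas=[[[0,0.004,0,0,-1],[0,0.008,0,0,-1],[0,0.012,0,0,-1],[0,0.016,0,0,-1],[0,0.02,0,0,-1]]])

```text
clock: 18.3
tool_pos: [0.6443, 0.0407, 0.0388]
orientation: [-179.8, -0.2, -18.4]
force: [2.5, 10.1, -2.8]
opening: 0.0003
gripper_force: 5.6
```

>>> carry_out(deltas=[[[0,0.004,0,0,-1],[0,0.008,0,0,-1],[0,0.012,0,0,-1],[0,0.015,0,0,-1],[0,0.015,0,0,-1]]])

```text
clock: 18.8
tool_pos: [0.6433, 0.0378, 0.0388]
orientation: [-179.8, -0.2, -18.4]
force: [2.7, 10.1, -1.7]
opening: 0.0001
gripper_force: 5.4
```

```bash
python3 st.py s10.png .042
```

```text
tcp fix [0.0356 0.1092] 0.0388 F [ 1.8 10.3 -2.6] t 18.85 yaw -18.4
0.88 [ 0.0444 -0.0152] [ 0.0103 -0.0901] [0.0539 0.0881] slope 0.088
```

>>> carry_out(deltas=[[[0,0.002,0,0,-1],[0,0.004,0,0,-1],[0,0.006,0,0,-1],[0,0.008,0,0,-1],[0,0.01,0,0,-1]]])

```text
clock: 19.4
tool_pos: [0.6427, 0.036, 0.0388]
orientation: [-179.8, -0.2, -18.4]
force: [3.3, 10.8, -2.4]
opening: 0.0005
gripper_force: 5.6
```

>>> carry_out(deltas=[[[0,0.002,0,0,-1],[0,0.004,0,0,-1],[0,0.006,0,0,-1],[0,0.006,0,0,-1]]])

```text
clock: 19.8
tool_pos: [0.6423, 0.0348, 0.0388]
orientation: [-179.8, -0.2, -18.4]
force: [2.9, 11.0, -2.2]
opening: 0.0004
gripper_force: 5.5
```

>>> carry_out(deltas=[[[0,0.002,0,0,-1],[0,0.004,0,0,-1],[0,0.006,0,0,-1],[0,0.006,0,0,-1]]])

```text
clock: 20.2
tool_pos: [0.6419, 0.0336, 0.0388]
orientation: [-179.8, -0.2, -18.4]
force: [2.7, 11.9, -2.1]
opening: 0.0005
gripper_force: 5.5
```

>>> carry_out(deltas=[[[0,0.002,0,0,-1],[0,0.004,0,0,-1],[0,0.004,0,0,-1]]])

```text
clock: 20.5
tool_pos: [0.6416, 0.0329, 0.0388]
orientation: [-179.8, -0.2, -18.4]
force: [2.5, 11.9, -2.4]
opening: 0.0006
gripper_force: 5.5
```

>>> carry_out(deltas=[[[0,0.002,0,0,-1],[0,0.004,0,0,-1],[0,0.004,0,0,-1]]])

```text
clock: 20.8
tool_pos: [0.6415, 0.0324, 0.0388]
orientation: [-179.8, -0.2, -18.4]
force: [3.4, 11.4, -2.7]
opening: 0.0003
gripper_force: 6.1
```

>>> carry_out(deltas=[[[0,0.002,0,0,-1],[0,0.004,0,0,-1],[0,0.004,0,0,-1]]])

```text
clock: 21.1
tool_pos: [0.6416, 0.0323, 0.0389]
orientation: [-179.7, -0.2, -18.4]
force: [2.7, 15.4, -2.9]
opening: 0.0004
gripper_force: 7.4
```

>>> carry_out(deltas=[[[0,0.002,0,0,-1],[0,0.003,0,0,-1],[0,0.003,0,0,-1],[0,0.003,0,0,-1],[0,0.003,0,0,-1]]])

```text
clock: 21.6
tool_pos: [0.6417, 0.0322, 0.0389]
orientation: [-179.7, -0.2, -18.4]
force: [2.4, 16.8, -3.2]
opening: 0.0001
gripper_force: 8.4
```

```bash
python3 st.py s11.png .042
```

```text
tcp fix [0.0359 0.1035] 0.039 F [ 3.2 16.3 -2.8] t 21.65 yaw -18.39
0.84 [ 0.039  -0.0267] [ 0.0113 -0.0963] [0.0532 0.0813] slope 0.07
```

>>> carry_out(deltas=[[[0,0.002,0,0,-1],[0,0.002,0,0,-1],[0,0.002,0,0,-1],[0,0.002,0,0,-1]]])

```text
clock: 22.1
tool_pos: [0.6417, 0.0322, 0.0389]
orientation: [-179.6, -0.2, -18.4]
force: [3.0, 16.7, -3.0]
opening: 0.0002
gripper_force: 9.0
```

>>> carry_out(deltas=[[[0,-0.01,0,0,-1],[0,-0.03,0,0,-1],[0,-0.1,0,0,-1],[0,-0.15,-0.15,0,-1],[0,-0.25,-0.4,0,-1]]])

```text
clock: 22.6
tool_pos: [0.6521, 0.0732, 0.1125]
orientation: [179.7, 0.3, -18.5]
force: [1.4, 0.6, -0.9]
opening: 0.0005
gripper_force: 0.0
```

>>> carry_out(deltas=[[[-0.2,-0.2,-0.1,0,-1],[-0.4,-0.4,-0.1,0,-1],[-0.4,-0.5,-0.1,0,-1],[-0.4,-0.5,-0.1,0,-1],[-0.4,-0.5,-0.1,0,-1]]])

```text
clock: 23.1
tool_pos: [0.6099, 0.1951, 0.1349]
orientation: [180.0, 0.0, -18.3]
force: [0.0, 0.8, 0.1]
opening: 0.0007
gripper_force: 0.0
```

```bash
python3 st.py s12.png .042; python3 -c "
import cv2;a=cv2.imread('pics/s12.png');cv2.imwrite('pics/c12.png',cv2.resize(a[150:270,145:305],None,fx=5,fy=5,interpolation=cv2.INTER_CUBIC))"
```

```text
tcp fix [-0.0457  0.247 ] 0.1347 F [ 0.1 -1.   0.4] t 23.15 yaw -18.41
0.56 [ 0.0348 -0.0004] [ 0.0123 -0.094 ] [0.0517 0.0882] slope 0.022
0.52 [0.0532 0.0212] [-0.0838 -0.12  ] [0.1452 0.1209] slope 0.004
```

View pics/c12.png

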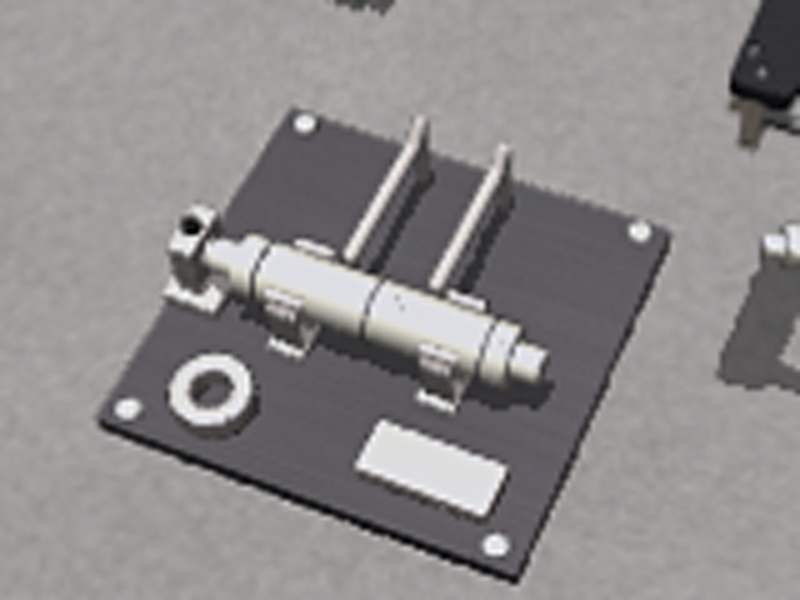

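The picture shows the spindle lying below the lips of both clips, its end on the stop at crop (205,250). The gripper is clear.

```bash
python3 -c "
from plant import ctrl
print(ctrl.close_job())"
```

```text
the job is handed in; nothing more can be done
None
```

The job is handed in at about 23 s of the 70 s limit. The spindle was rolled in, snapped home in both clips and pushed against the end stop with about 5 N, and the arm is clear. No verdict was returned.

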